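# Open a push-and-turn chemical bottle and lay its cap in the tray

## Task

Open the tall square chemical bottle standing in the grey carrier: press its child-resistant cap down against its spring and, keeping it pressed, turn it anticlockwise until it comes free; be gentle and use little more force than the cap needs, because the neck cracks. Lift the cap off and set it down gently, top up, near the middle of the shallow white tray, and let go; leave the bottle standing in its cell and do not disturb the two low bottles or the beaker.

Things in the scene. Friction and masses are not known exactly. Their poses are not given: they have to be found in the camera images.
- cap_centre (a point): Centre (half-way up, on the axis) of the push-and-turn cap: black ribbed plastic, 54 mm diameter, 30 mm high, 50 g; top 15 mm above, lower edge 15 mm below this point; z along its axis. Closed at the start on the tall bottle's neck, 147 mm above the bottle's origin. Grip it by its ribbed sides; three lugs inside it sit in notches of the neck, and unpressed it turns only about 5 degrees.
- cap: The same cap; origin at the centre of its lower edge. A sprung disc inside pushes it up: it starts to yield at 6.5 N; 14 N press it down 3 mm, where its lugs clear the notches; at 4.2 mm (17 N) it meets a hard stop, and more force only loads the neck. Its x axis runs along one lug and, when closed, along the bottle's x to within 5 degrees.
- bottle_rim (a point): Centre of the rim of the tall bottle's neck, inside the cap, 150 mm above the bottle's origin. The cap turns anticlockwise (seen from above) while pressed; after some 15 degrees the neck's teeth hold it down by themselves; from about 46 degrees (0.80 rad) its lugs are in the way out and it lifts straight off; at about 61 degrees (1.06 rad) a stop ends the turn.
- bottle: The tall bottle with the push-and-turn cap: square white plastic, 70 x 70 mm, shoulder 118 mm high, neck 36 mm in diameter up to 150 mm, 0.3 to 0.5 kg. Origin at the centre of its underside, axes square to its sides. The cell stops it turning and its springy rubber lips hold it by friction: it may stand 0 to 10 mm above the cell floor and slides down under a press of 3 to 9 N. 162 mm high with its cap.
- carrier: Grey plastic bottle carrier screwed to the bench: three square rubber-lipped cells in a row along its y axis, 77.5 mm apart, cell floors 5 mm and walls 75 mm above the bench. Origin at the centre of its underside. The tall bottle may stand in any of the cells.
- tray: Shallow white plastic tray, 180 x 180 mm outside, 16 mm high, walls and floor 5 mm thick. Origin at the centre of its underside, inner floor 5 mm above it. x and y square to its sides, z up. 0.5 kg, loose on the bench.
- dropper_bottle: Low white square bottle with a pointed black nozzle, 70 x 70 mm, 92 mm high, in another cell of the carrier. Origin at the centre of its underside. Leave alone.
- jar: Low white square jar with a smooth white lid, 70 x 70 mm, 73 mm high, in another cell of the carrier. Origin at the centre of its underside. Leave alone.
- beaker: Glass beaker, 70 mm diameter, 90 mm high, standing beyond the carrier and the tray. Origin at the centre of its underside. Leave alone.
Mind the look-alikes: they are no part of the job. There is more than one size of the cap; the job needs the middle-sized.

How it is judged:
By the outcome, as a careful person would: the job done as asked, in the order asked, and still so for the second after the job is handed in, with the robot touching nothing.
It also fails if it takes over 70 s, if anything falls off the work surface, if the arm or the gripper's body presses on something with over 40 N, if the wrist force passes 120 N, or if a joint passes its speed limit or range.

## Robot

A 7-joint arm with a two-finger parallel gripper is mounted at the origin on the work surface. World frame = base frame: x ahead of the robot, y to its left, z up, the work surface at z = 0. Lengths are in m, angles in rad, forces in N, time in s.
With the tool pointing down it reaches from about 0.425 to 0.95 m from the base axis. Payload 4.7 kg.
Tool frame: the origin (TCP) lies on the centre line of the jaws, within the pads' length; the fingertips stand robot.nose_length ahead of it and the grasp point (between the pads) lies 8 mm behind it (robot.nose_length is the distance from the TCP to the fingertips, in m); z points along the fingers, x is the direction in which the jaws open and shut, and the axes are right-handed (so a half turn about z gives the same grasp; the last joint's range is limited). The gripper opens to 85 mm and grips with 20 to 120 N. Pads are 22 mm wide; open, the fingers measure 114 mm over their backs; the gripper's body (76 mm by 85 mm) begins 54 mm behind the grasp point. The pads swing forward as they close: fully open they stand 13 mm farther back than shut.
Start: joints at [1.251, 0.469, -0.049, 1.532, 0.024, 1.141, -0.082], TCP at [0.194, -0.647, 0.242] pointing down, gripper open.
Joint ranges: [-2.59, 2.59], [-0.33, 1.99], [-1.39, 1.29], [0.1, 2.45], [-1.04, 4.18], [0.21, 1.99], [-2.66, 2.66]. Speed limits (rad/s): [2.57, 2.57, 3.14, 3.14, 3.14, 3.14, 3.14].

## Interface

Orientations are given as [roll, pitch, yaw] about the fixed x, y, z axes, in that order (R = Rz(yaw) Ry(pitch) Rx(roll)).
In Python, from plant import robot gives the robot as it stands. Calls block until the motion is done:
- robot.goto(position, orientation): joint-space move of the TCP to a pose.
- robot.move_straight(position, vel=0.15, attitude=None, contact_N=None): straight line of the TCP; attitude=None keeps the orientation; vel is the mean speed in m/s. With contact_N (N) it stops when the force on the tool has changed by that much, and returns True; else False.
- robot.move_joints(angles): joint-space move.
- robot.grip(opening, strength=None): opening from 0.0 (shut) to 1.0 (fully open); strength is the grip in N (None keeps the last); returns when the fingers have stopped.
- robot.sleep(seconds).
- robot.inverse_kinematics(position, orientation): joint angles nearest the present ones, or None.
- robot.sense(): the state.
- robot.grab_frame(name): name is "scene" or "top" or "wrist"; returns a dict with "image" (384x512x3 uint8, red, green, blue), "range_z" (384x512 float32, m along the optical axis (not along the pixel's ray), 0 where there is no reading), "fx", "fy", "cx", "cy" (pixels), "R" (3x3) and "t" (3): a world point X has camera coordinates R X + t. Camera axes: x right, y down, z forward; pixel columns grow to the right and rows downward; lengths in m; the calibration is good to about 2 mm. A picture is of the moment at which its call begins.
A pose or a line that the arm cannot do raises robot.IKError and nothing moves.
- robot.close_job(): hands the job in, once; it reports no verdict.
The state is a dict: "t": time; "joint_pos": joint angles; "joint_velocities": joint speeds; "effort": joint torques, N m; "tcp_pos": TCP position; "tcp_rot": TCP orientation; "wrist_force": force on the tool from outside, world axes, zero at the start; "torque": the same for the moment, N m; "opening": opening from 0.0 (shut) to 1.0 (fully open).
Only numpy, scipy, OpenCV 4.12 (cv2) and the standard library are available. Lean on these libraries where they do the work, as an engineer would, in place of code of your own. Each camera call takes 0.05 s, during which the arm holds its last target.

## Working session

There is one attempt and no reset: what is moved stays moved. The work goes in short steps, each a Python script; the robot and the scene stay as the last script left them, time stands still between calls to the robot, and variables do not carry over. Pictures are saved under pics/ and viewed, and the job is handed in when it is done.

```bash
ls; mkdir -p pics
python3 - <<'E'
from plant import robot
import cv2
s=robot.sense()
print({k:s[k] for k in s}); print(robot.nose_length)
for n in ("scene","top","wrist"):
    f=robot.grab_frame(n); cv2.imwrite(f"pics/{n}0.png",f["image"][:,:,::-1]); print(n,f["fx"],f["cx"],f["cy"],f["R"],f["t"])
E
```

```text
pics
{'t': 0.0, 'joint_pos': array([ 1.25109848,  0.46941149, -0.04858509,  1.53367547,  0.02409582,
        1.1409841 , -0.08229016]), 'joint_velocities': array([-0.00156612,  0.00128476,  0.00079279, -0.0003743 ,  0.00067314,
        0.00217533,  0.00032215]), 'effort': array([ 7.12342699e-04, -5.10314476e+01, -4.64679510e-02, -2.37717229e+01,
        1.05600760e-02,  7.45675410e-03, -2.69319406e-05]), 'tcp_pos': array([ 0.19338308, -0.64613105,  0.24128936]), 'tcp_rot': array([ 3.14152332e+00,  1.89171568e-03, -1.27996802e+00]), 'wrist_force': array([ 0.31812678, -0.1770878 , -0.56725549]), 'torque': array([ 0.00707029,  0.04372753, -0.00635599]), 'opening': 1.0017794568264569}
0.011
scene 478.60394974080407 254.6465233010756 194.75469678638927 [[ 0.82895658  0.55930756 -0.00245583]
 [ 0.36731602 -0.5477043  -0.75173063]
 [-0.42179369  0.62224999 -0.65946572]] [-0.5210577  -0.08770628  1.34011761]
top 354.4199503066615 253.01269312601613 194.16696551518424 [[-0.01193784 -0.99990981  0.00615275]
 [-0.98502928  0.01070147 -0.17205462]
 [ 0.17197326 -0.0081146  -0.9850682 ]] [0.06062478 0.59704883 0.78355663]
wrist 285.2772432608975 254.4727798585662 189.97735274745324 [[ 0.28566255 -0.95832963 -0.00111122]
 [-0.91536006 -0.27319697  0.29576914]
 [-0.28374791 -0.083473   -0.9552588 ]] [-0.6741881  -0.03773875  0.37977016]
```

View pics/scene0.png

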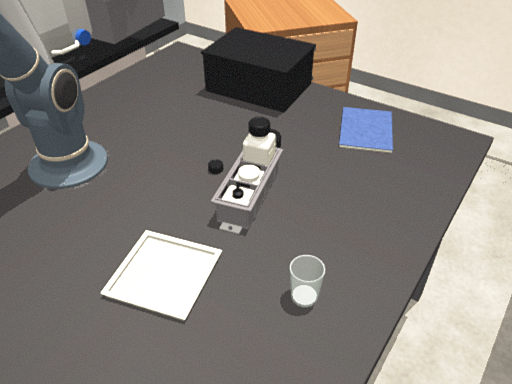

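View pics/top0.png

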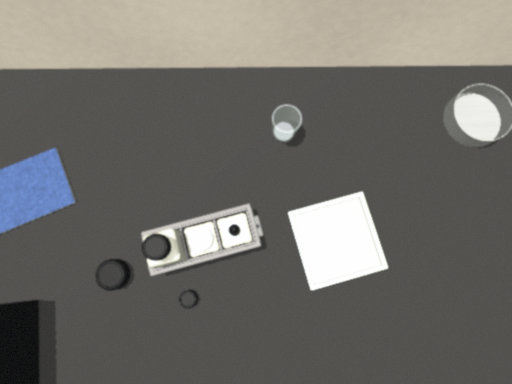

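The scene view shows the carrier with the tall bottle in its far (left) cell, black cap at (260,127). The tray is at (165,272) and the beaker at (307,280). In the top view the cap is at (156,246), the tray centre at about (338,240), and the loose look-alike caps at (112,274) and (188,298).

```bash
cat > h.py <<'E'
from plant import robot
import numpy as np, cv2
def cloud(f):
    z=f["range_z"]; v,u=np.mgrid[0:z.shape[0],0:z.shape[1]]
    P=np.stack([(u-f["cx"])/f["fx"]*z,(v-f["cy"])/f["fy"]*z,z],-1)
    W=(P-f["t"])@f["R"]
    W[z<=0]=np.nan
    return W
def proj(f,X):
    c=f["R"]@np.asarray(X)+f["t"]; return f["fx"]*c[0]/c[2]+f["cx"], f["fy"]*c[1]/c[2]+f["cy"]
def ray(f,u,v,h):
    d=f["R"].T@np.array([(u-f["cx"])/f["fx"],(v-f["cy"])/f["fy"],1]); o=-f["R"].T@f["t"]
    return o+d*(h-o[2])/d[2]
E
python3 - <<'E'
from h import *
f=robot.grab_frame("top"); W=cloud(f); im=f["image"].astype(int)
print("cam",-f["R"].T@f["t"])
m=np.zeros(W.shape[:2],bool); m[225:265,135:180]=1
z=W[...,2]
cm=m&(z>0.15)
p=W[cm]; print(cm.sum(),"captop z",np.percentile(p[:,2],[5,50,95]))
ctop=np.median(p[:,2])
c=cm&(abs(z-ctop)<0.006)
ct=max(cv2.findContours(c.astype(np.uint8),cv2.RETR_EXTERNAL,cv2.CHAIN_APPROX_NONE)[0],key=cv2.contourArea)
(u,v),r=cv2.minEnclosingCircle(ct); print(u,v,r, ray(f,u,v,ctop), p[:,:2].mean(0), np.ptp(W[c][:,:2],axis=0))
# tray
br=(im.min(-1)>150); t=br.copy(); t[:, :280]=0; t[:,400:]=0; t[:180]=0;t[310:]=0
ct=max(cv2.findContours(t.astype(np.uint8),cv2.RETR_EXTERNAL,cv2.CHAIN_APPROX_NONE)[0],key=cv2.contourArea)
box=cv2.boxPoints(cv2.minAreaRect(ct)); w=np.array([ray(f,a,b,0.016) for a,b in box]); print("tray",w,w.mean(0),np.linalg.norm(w[0]-w[1]),np.linalg.norm(w[1]-w[2]))
# carrier wall top points z~0.075
cw=np.zeros_like(m); cw[195:285,125:275]=1
c2=cw&(abs(z-0.075)<0.008)&(im.max(-1)-im.min(-1)<30)
q=W[c2][:,:2].astype(np.float32); rc=cv2.minAreaRect(q*1000); print("carrier",c2.sum(),rc)
b2=cw&(z>0.105)&(z<0.135)&(im.min(-1)>110); q=W[b2]; print("shoulder",b2.sum(),np.percentile(q[:,2],[10,50,90]),q.min(0),q.max(0),cv2.minAreaRect((q[:,:2]*1000).astype(np.float32)))
for n,(a,b) in dict(drop=(235,230),jar=(201,239),table=(220,320)).items(): print(n,W[b,a])
g=robot.grab_frame("scene"); 
for X in [ray(f,u,v,ctop)]: print(proj(g,X))
sub=f["image"][190:310,80:280]; cv2.imwrite("pics/topcrop.png",cv2.resize(sub,(800,480),interpolation=cv2.INTER_CUBIC)[:,:,::-1])
sub=g["image"][100:240,200:300]; cv2.imwrite("pics/scenecrop.png",cv2.resize(sub,(428,600),interpolation=cv2.INTER_CUBIC)[:,:,::-1])
E
```

```text
cam [0.45408352 0.06058826 0.87420871]
652 captop z [0.16048419 0.17432963 0.17693089]
155.51303100585938 247.04397583007812 14.080301284790039 [0.47364536 0.24623568 0.17432963] [0.47358136 0.24450196] [0.05237228 0.05325761]
tray [[ 0.56026487 -0.02816608  0.016     ]
 [ 0.6151823  -0.22271622  0.016     ]
 [ 0.42210878 -0.2656995   0.016     ]
 [ 0.37156852 -0.07784135  0.016     ]] [ 0.49228112 -0.14860579  0.016     ] 0.2021526189281036 0.19780027562941913
carrier 2474 ((493.4781494140625, 172.2115478515625), (100.63194274902344, 255.0631866455078), 14.473336219787598)
shoulder 529 [0.119011   0.12673823 0.13004944] [0.43373732 0.20673959 0.10510482] [0.51289685 0.2877048  0.1334268 ] ((473.89031982421875, 247.33448791503906), (69.97469329833984, 70.97838592529297), 14.199457168579102)
drop [0.51072601 0.09456727 0.09602609]
jar [0.49299037 0.17145895 0.07603678]
table [0.30688352 0.13460715 0.00193067]
(np.float64(258.24728135047394), np.float64(121.80550966059938))
```

View pics/topcrop.png

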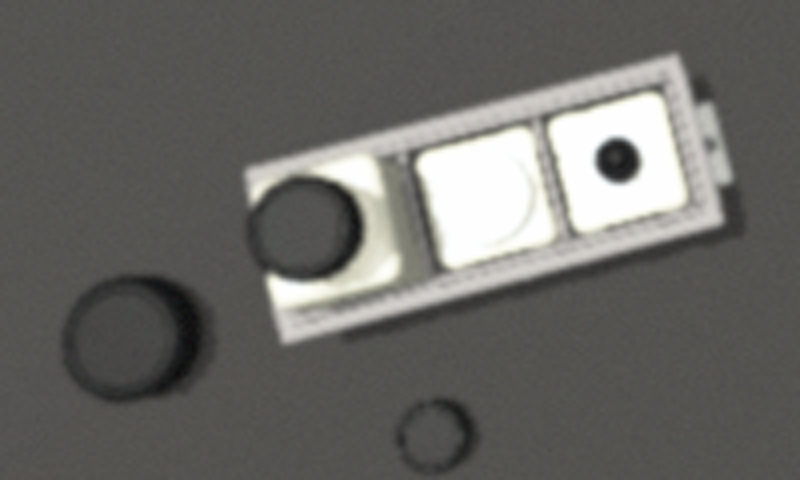

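View pics/scenecrop.png

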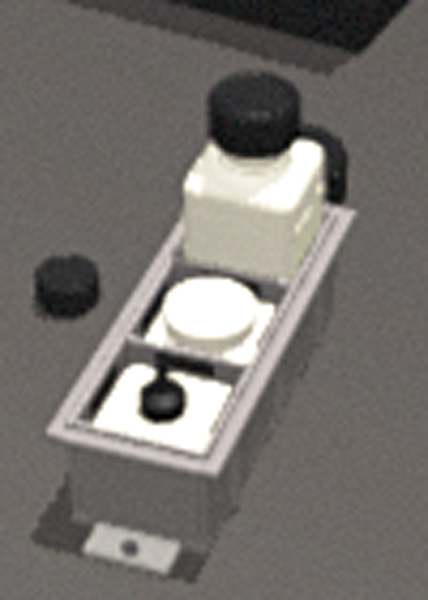

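Run:
```python
from h import *
f=robot.grab_frame("top"); W=cloud(f); im=f["image"].astype(int)
# tray by edge corners
t=(im.min(-1)>150).astype(np.uint8); t[:, :280]=0; t[:,400:]=0; t[:180]=0;t[310:]=0
ct=max(cv2.findContours(t,cv2.RETR_EXTERNAL,cv2.CHAIN_APPROX_NONE)[0],key=cv2.contourArea)
ap=cv2.approxPolyDP(ct,6,True)[:,0]; w=np.array([ray(f,a,b,0.016) for a,b in ap]); print(ap.tolist(),w[:,:2].round(4).tolist(),w.mean(0)); 
M=cv2.moments(ct); print("tray centroid",ray(f,M['m10']/M['m00'],M['m01']/M['m00'],0.012),cv2.contourArea(ct))
for yaw in np.arange(-3.0,3.01,0.5):
  for z in (0.158,0.30):
    q=robot.inverse_kinematics([0.474,0.2467,z],[np.pi,0,yaw])
    print(round(yaw,2),z,None if q is None else np.round(q,2))
```

```text
[[361, 191], [288, 212], [310, 289], [387, 268]] [[0.6089, -0.2129], [0.5588, -0.0313], [0.3762, -0.0777], [0.4223, -0.2629]] [ 0.49156314 -0.14619801  0.016     ]
tray centroid [ 0.48896478 -0.14816151  0.012     ] 6451.0
-3.0 0.158 [ 0.29  0.62 -1.17  1.91  0.66  1.07  2.12]
-3.0 0.3 [ 0.34  0.41 -1.17  1.75  0.39  1.25  2.36]
-2.5 0.158 [-1.26  0.46  0.92  1.99 -0.47  0.91 -2.59]
-2.5 0.3 [-1.51  0.36  1.23  1.84 -0.36  1.21 -2.66]
-2.0 0.158 [-0.98  0.36  0.53  1.98 -0.24  0.86 -2.32]
-2.0 0.3 [-1.    0.2   0.52  1.82 -0.11  1.16 -2.44]
-1.5 0.158 [ 0.24  0.56 -1.07  1.91  0.58  1.01 -2.59]
-1.5 0.3 [ 0.42  0.5  -1.34  1.74  0.51  1.31 -2.53]
-1.0 0.158 [ 0.06  0.45 -0.79  1.92  0.4   0.93 -1.93]
-1.0 0.3 [ 0.18  0.31 -0.91  1.75  0.26  1.21 -1.81]
-0.5 0.158 [ 0.18  0.52 -0.97  1.92  0.52  0.98 -1.53]
-0.5 0.3 [ 0.32  0.39 -1.13  1.75  0.37  1.24 -1.4 ]
0.0 0.158 [ 0.19  0.53 -0.99  1.92  0.53  0.99 -1.04]
0.0 0.3 [ 0.35  0.42 -1.19  1.75  0.41  1.26 -0.94]
0.5 0.158 [ 0.21  0.54 -1.02  1.92  0.55  1.   -0.56]
0.5 0.3 [ 0.4   0.48 -1.31  1.75  0.48  1.3  -0.51]
1.0 0.158 [ 0.22  0.55 -1.04  1.92  0.56  1.   -0.07]
1.0 0.3 [ 0.4   0.48 -1.3   1.75  0.48  1.29 -0.01]
1.5 0.158 [ 0.22  0.54 -1.03  1.92  0.56  1.    0.43]
1.5 0.3 [ 0.28  0.36 -1.07  1.75  0.34  1.23  0.62]
2.0 0.158 [ 0.19  0.52 -0.99  1.92  0.53  0.99  0.96]
2.0 0.3 [ 0.34  0.41 -1.17  1.75  0.39  1.25  1.07]
2.5 0.158 [ 0.29  0.62 -1.17  1.91  0.66  1.07  1.34]
2.5 0.3 [ 0.34  0.41 -1.17  1.75  0.39  1.25  1.57]
3.0 0.158 [ 0.29  0.62 -1.17  1.91  0.66  1.07  1.84]
3.0 0.3 [ 0.34  0.41 -1.17  1.75  0.39  1.25  2.07]
```

Run:
```python
from h import *
f=robot.grab_frame("top")
for p,y in (([0.42,-0.42,0.30],-0.75),([0.58,-0.02,0.30],-0.1),([0.474,0.2467,0.30],0.25)):
    robot.goto(p,[np.pi,0,y]); s=robot.sense(); print(s["t"],np.round(s["joint_pos"],2),s["tcp_pos"].round(4),s["wrist_force"].round(2))
f=robot.grab_frame("wrist"); cv2.imwrite("pics/w1.png",f["image"][:,:,::-1])
print("cam",-f["R"].T@f["t"],proj(f,[.474,.2467,.174]))
W=cloud(f); z=W[...,2]; u0,v0=map(int,proj(f,[.474,.2467,.174])); print(W[v0,u0])
m=(z>0.150)&(z<0.19)&(abs(W[...,0]-.474)<.05)&(abs(W[...,1]-.2467)<.05)
p=W[m]; print(m.sum(),np.percentile(p[:,2],[5,25,50,75,95]))
zt=np.percentile(p[:,2],60); c=m&(abs(z-zt)<.006)
ct=max(cv2.findContours(c.astype(np.uint8),cv2.RETR_EXTERNAL,cv2.CHAIN_APPROX_NONE)[0],key=cv2.contourArea)
(u,v),r=cv2.minEnclosingCircle(ct); print(u,v,r,zt,ray(f,u,v,zt)); e=cv2.fitEllipse(ct); print(e,ray(f,*e[0],zt))
```

```text
1.5833 [ 0.92  0.31 -0.25  1.65  0.08  1.2  -0.11] [ 0.4183 -0.422   0.2995] [ 0.47 -0.71  0.51]
3.1667 [ 0.44  0.33 -0.61  1.66  0.2   1.21 -0.32] [ 0.58   -0.0223  0.2998] [-0.7   0.49  0.19]
4.275 [ 0.11  0.29 -0.82  1.76  0.22  1.2  -0.52] [0.4754 0.2447 0.2997] [ 1.09 -0.37 -0.5 ]
cam [0.45629247 0.31848255 0.43149332] (np.float64(253.6498122408738), np.float64(183.0221659292989))
[0.47336009 0.24675322 0.17464397]
2576 [0.1665868  0.17435036 0.17505784 0.17572606 0.17659101]
255.09640502929688 179.9304962158203 28.347183227539062 0.17531108674632942 [0.47449279 0.25029598 0.17531109]
((255.0764923095703, 179.92266845703125), (53.89730453491211, 55.42380905151367), 87.92127227783203) [0.47447297 0.25029882 0.17531109]
```

View pics/w1.png

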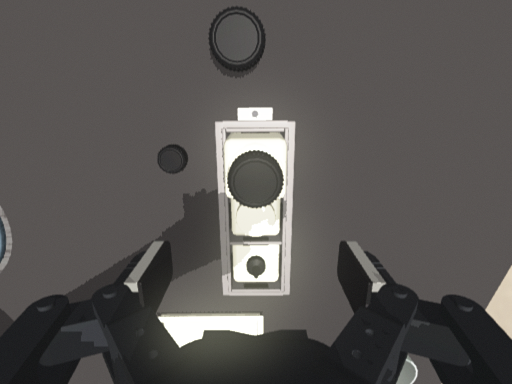

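The wrist view shows the bottle's cap at (255,180), between the open jaws' axis. The big loose cap (237,38) and the small one (172,158) are outside the carrier.

Run:
```python
from h import *
s=robot.sense(); print(s["tcp_pos"].round(4),s["tcp_rot"].round(3),s["wrist_force"].round(2))
print(robot.move_straight([.4742,.2475,.158],vel=.12,attitude=[np.pi,0,.25],contact_N=5))
robot.sleep(.2); s=robot.sense(); print(s["t"],s["tcp_pos"].round(4),s["wrist_force"].round(2))
robot.grip(0.0,strength=20); 
robot.sleep(.3)
for i in range(3):
  s=robot.sense(); print(s["t"],s["tcp_pos"].round(4),s["tcp_rot"].round(3),s["wrist_force"].round(2),s["torque"].round(3),s["opening"]); robot.sleep(.1)
for n in ("wrist","scene"):
  f=robot.grab_frame(n); cv2.imwrite(f"pics/{n}2.png",f["image"][:,:,::-1] if n=="wrist" else cv2.resize(f["image"][40:240,180:360],(540,600),interpolation=cv2.INTER_CUBIC)[:,:,::-1])
```

```text
[0.4755 0.2445 0.2997] [3.141 0.    0.246] [0.12 0.29 0.06]
False
5.8583 [0.4745 0.2476 0.1585] [-0.28  0.37  0.88]
6.55 [0.4744 0.2476 0.1582] [-3.142e+00 -1.000e-03  2.500e-01] [ 0.33 -0.65  1.15] [ 0.015 -0.171  0.008] 0.6198800576490844
6.65 [0.4744 0.2476 0.1582] [-3.142 -0.     0.25 ] [0.6  0.53 2.02] [-0.003 -0.159 -0.072] 0.6178375086404634
6.75 [0.4744 0.2476 0.1582] [-3.142 -0.     0.25 ] [ 0.33 -0.34  2.2 ] [-0.056 -0.091  0.03 ] 0.6222396092106492
```

View pics/wrist2.png

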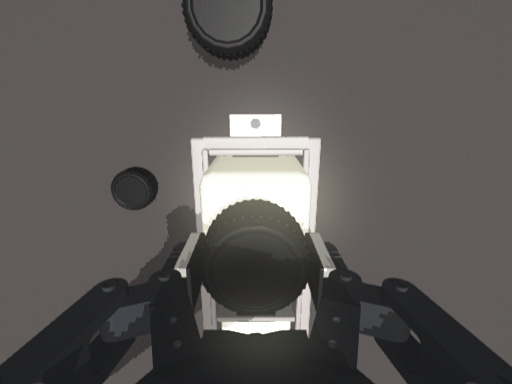

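View pics/scene2.png

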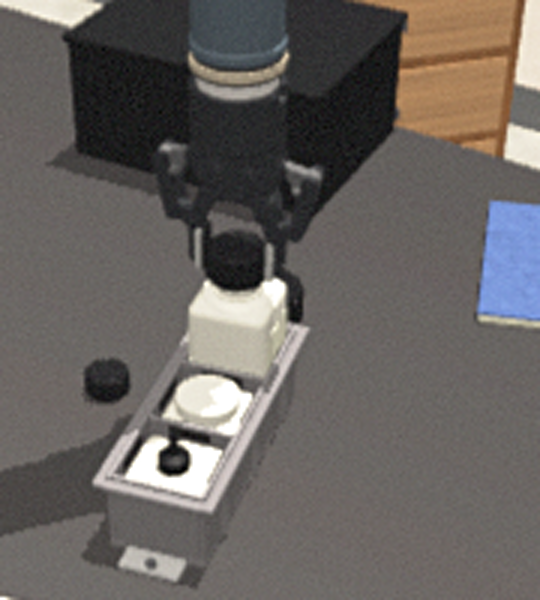

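The wrist view shows the pads closed on the cap at (187,262) and (320,262), with the cap centred at (255,258). The scene view confirms they hold the tall bottle's cap. Next I press it down in small steps while reading the force.

```bash
cat >> h.py <<'E'
def F(n=4,dt=.02):
    a=[];
    for i in range(n):
        robot.sleep(dt); s=robot.sense(); a.append(np.r_[s["wrist_force"],s["torque"]])
    return np.mean(a,0),s
E
python3 - <<'E'
from h import *
robot.grip(0.0,strength=60); robot.sleep(.2)
f0,s=F(6); print("t",s["t"],f0.round(2),s["opening"])
z=.158
while z>.1425:
    z-=.001
    robot.move_straight([.4742,.2475,z],vel=.02,attitude=[np.pi,0,.25])
    f,s=F(); print(round(z,4),s["tcp_pos"].round(4),(f-f0)[:3].round(1),(f)[3:].round(2))
    if (f-f0)[2]>12.5: break
print(s["t"],s["opening"])
E
```

```text
t 7.4667 [ 1.64  0.3   3.14 -0.01 -0.29  0.  ] 0.6141951328793215
0.157 [0.4742 0.2476 0.157 ] [-0.5 -0.  -0.1] [ 0.04 -0.31 -0.01]
0.156 [0.4741 0.2475 0.1559] [-0.7 -0.5 -0.4] [ 0.1  -0.3  -0.02]
0.155 [0.4742 0.2475 0.1549] [-0.3  0.  -0.2] [ 0.16 -0.29 -0.01]
0.154 [0.4741 0.2475 0.1539] [-0.8  0.5 -0.3] [ 0.1  -0.28 -0.02]
0.153 [0.4741 0.2475 0.1529] [-0.3  0.1 -0.9] [ 0.12 -0.27  0.01]
0.152 [0.4742 0.2475 0.1519] [-0.8  0.4 -0.9] [ 0.12 -0.25  0.01]
0.151 [0.4742 0.2475 0.1509] [-0.4  0.3 -0.3] [ 0.1  -0.26 -0.02]
0.15 [0.4742 0.2475 0.1499] [-0.3  0.5 -0.2] [ 0.12 -0.26 -0.01]
0.149 [0.4743 0.2475 0.1491] [-0.5 -0.1  1.5] [ 0.07 -0.22 -0.01]
0.148 [0.4744 0.2476 0.1485] [-1.5 -1.1  4.5] [-0.1  -0.02  0.01]
0.147 [0.4745 0.2476 0.1478] [-2.2 -1.   6. ] [-0.14  0.06  0.01]
0.146 [0.4747 0.2477 0.1471] [-1.4 -1.6  7.5] [-0.22  0.13 -0.  ]
0.145 [0.4749 0.2477 0.1464] [-1.8 -1.7  9.6] [-0.36  0.16  0.04]
0.144 [0.4749 0.2478 0.1456] [-2.1 -2.1 11.2] [-0.41  0.26  0.02]
0.143 [0.4749 0.2477 0.1449] [-2.9 -2.3 13.1] [-0.5   0.38  0.  ]
12.2167 0.6116795332497047
```

The bottle has slid down about 9 mm onto the cell floor, and the cap is pressed about 3.7 mm at roughly 16 N. Now I turn it.

Run:
```python
from h import *
yaw=.25
while yaw<.25+.40:
    yaw+=.05
    robot.move_straight([.4742,.2475,.1431],vel=.02,attitude=[np.pi,0,yaw])
    f,s=F(3); print(round(s["t"],2),round(yaw-.25,3),s["tcp_pos"].round(4),round(s["tcp_rot"][2]-.25,3),f[:3].round(1),f[3:].round(2))
    if f[2]>20 or abs(f[5])>1.2: print("STOP"); break
print(s["opening"])
```

```text
12.52 0.05 [0.4751 0.248  0.145 ] 0.05 [-0.9 -2.1 15.3] [-0.39  0.27  0.07]
12.82 0.1 [0.4752 0.2482 0.1451] 0.1 [-0.2 -1.2 15.1] [-0.32  0.25  0.11]
13.12 0.15 [0.4752 0.2484 0.1452] 0.15 [-0.3 -1.1 15.9] [-0.28  0.21  0.06]
13.42 0.2 [0.4753 0.2485 0.1452] 0.2 [-0.4 -0.4 15.5] [-0.22  0.23  0.1 ]
13.72 0.25 [0.4753 0.2486 0.1452] 0.25 [ 0.2 -1.1 15.1] [-0.2   0.18  0.06]
14.02 0.3 [0.4753 0.2487 0.1452] 0.3 [ 0.1 -0.2 15.5] [-0.2   0.17  0.07]
14.32 0.35 [0.4753 0.2488 0.1452] 0.35 [-0.1  0.9 15.1] [-0.18  0.15  0.1 ]
14.62 0.4 [0.4754 0.2489 0.1453] 0.4 [ 0.  -0.2 15.2] [-0.14  0.12  0.05]
0.6140986192195574
```

Run:
```python
from h import *
yaw=.65
while yaw<.25+.94:
    yaw+=.05
    robot.move_straight([.4742,.2475,.1432],vel=.02,attitude=[np.pi,0,yaw])
    f,s=F(3); print(round(s["t"],2),round(yaw-.25,3),s["tcp_pos"].round(4),round(s["tcp_rot"][2]-.25,3),f[:3].round(1),f[3:].round(2))
    if f[2]>20 or abs(f[5])>.4: print("STOP"); break
print(s["opening"])
```

```text
14.92 0.45 [0.4753 0.249  0.1454] 0.45 [-0.3 -0.4 14.6] [-0.09  0.13  0.08]
15.22 0.5 [0.4753 0.249  0.1453] 0.501 [ 0.4 -0.1 15. ] [-0.15  0.14  0.06]
15.52 0.55 [0.4753 0.249  0.1453] 0.551 [ 0.2  0.5 15.2] [-0.07  0.11  0.04]
15.82 0.6 [0.4753 0.2491 0.1454] 0.601 [ 0.1  0.4 14.6] [-0.1   0.12  0.05]
16.12 0.65 [0.4753 0.2491 0.1454] 0.651 [-0.   0.4 14.8] [-0.08  0.09  0.11]
16.42 0.7 [0.4753 0.2491 0.1454] 0.701 [-0.1  0.1 15.1] [-0.08  0.14  0.08]
16.72 0.75 [0.4752 0.2491 0.1453] 0.751 [ 0.5  0.4 14.9] [-0.09  0.11  0.06]
17.02 0.8 [0.4752 0.2491 0.1453] 0.801 [-0.3  0.4 14.7] [-0.07  0.12  0.08]
17.32 0.85 [0.4752 0.2492 0.1454] 0.851 [-0.   0.1 14.6] [-0.09  0.1   0.05]
17.62 0.9 [0.4752 0.2492 0.1454] 0.901 [-0.2  0.2 15. ] [-0.09  0.11  0.07]
17.92 0.95 [0.4752 0.2492 0.1454] 0.951 [-0.3  0.1 15.4] [-0.07  0.11  0.07]
0.6158011053806512
```

Run:
```python
from h import *
z=.1432
a=np.array([.4742,.2475]);b=np.array([.4752,.2492])
while z<.166:
    z+=.0015
    k=min(1,(z-.1432)/.006); xy=a+(b-a)*k
    robot.move_straight([*xy,z],vel=.03,attitude=[np.pi,0,1.2])
    f,s=F(3,.01); print(round(s["t"],2),round(z,4),s["tcp_pos"].round(4),f[:3].round(1),f[3:].round(2))
    if f[2]<-5: print("STOP"); break
```

```text
18.19 0.1447 [0.4752 0.2492 0.1464] [ 0.2 -0.3 12.8] [-0.02  0.06  0.06]
18.47 0.1462 [0.4751 0.2492 0.1474] [0.1 0.7 9.7] [-0.07 -0.03  0.07]
18.74 0.1477 [0.4751 0.2492 0.1484] [ 0.4 -0.6  7.4] [-0.06 -0.02  0.04]
19.02 0.1492 [0.4748 0.249  0.149 ] [-0.6 -0.3  4. ] [-0.08  0.09  0.01]
19.29 0.1507 [0.4748 0.2488 0.1501] [-0.1 -0.1 -1.1] [0.01 0.01 0.02]
19.57 0.1522 [0.4752 0.2491 0.1522] [ 0.4  0.1 -0.5] [-0.02 -0.01 -0.02]
19.84 0.1537 [0.4752 0.2492 0.1538] [-0.1 -0.  -0.5] [ 0.01 -0.01 -0.01]
20.12 0.1552 [0.4753 0.2492 0.1553] [-0.2  0.  -0.3] [ 0.   -0.    0.01]
20.39 0.1567 [0.4752 0.2492 0.1568] [-0.3 -0.5 -0.3] [-0.03  0.01 -0.02]
20.67 0.1582 [0.4753 0.2492 0.1583] [-0.4  0.1 -0.7] [-0.02  0.02  0.01]
20.94 0.1597 [0.4752 0.2493 0.1598] [-0.1 -0.1 -0.5] [-0.01 -0.02 -0.  ]
21.22 0.1612 [0.4753 0.2492 0.1613] [ 0.5 -0.8 -0.6] [ 0.    0.01 -0.01]
21.49 0.1627 [0.4752 0.2492 0.1628] [ 0.2  0.  -1. ] [-0.01 -0.02  0.01]
21.77 0.1642 [0.4752 0.2492 0.1643] [ 0.1 -0.1 -0.1] [ 0.02 -0.01 -0.02]
22.04 0.1657 [0.4752 0.2493 0.1658] [ 0.3 -0.1 -0.4] [ 0.01 -0.01  0.01]
22.32 0.1672 [0.4753 0.2492 0.1673] [-0.   0.2 -0.9] [ 0.   -0.   -0.02]
```

Run:
```python
from h import *
robot.move_straight([.4752,.2492,.28],vel=.12)
f=robot.grab_frame("scene"); cv2.imwrite("pics/s3.png",cv2.resize(f["image"][40:240,180:360],(540,600),interpolation=cv2.INTER_CUBIC)[:,:,::-1])
f=robot.grab_frame("wrist"); cv2.imwrite("pics/w3.png",f["image"][:,:,::-1])
print(robot.sense()["t"], robot.sense()["opening"])
for y in (-1.9,-1.2,-.5,0,.5,1.2): print(y,robot.inverse_kinematics([.49,-.147,.15],[np.pi,0,y]))
```

```text
23.5083 0.6117747224731581
-1.9 [ 0.50957098  0.33772229 -0.36528344  1.99741328  0.16054531  0.83367587
 -1.84515272]
-1.2 [ 0.63650435  0.36117735 -0.52336801  1.99049266  0.23751345  0.84904155
 -1.21708533]
-0.5 [ 0.88294964  0.44324667 -0.84996731  1.97811657  0.42215955  0.90489259
 -0.68705241]
0 [ 0.92756576  0.46667649 -0.91447337  1.97607194  0.46387919  0.92176217
 -0.22519323]
0.5 [ 0.96452547  0.48936151 -0.97012423  1.97443171  0.50146956  0.9385052
  0.24048703]
1.2 [ 0.98831514  0.50591435 -1.00729446  1.97340283  0.5274213   0.95097306
  0.9168157 ]
```

View pics/s3.png

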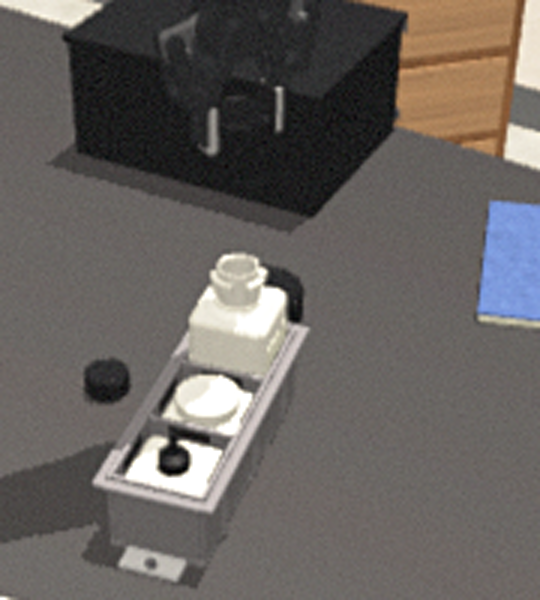

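View pics/w3.png

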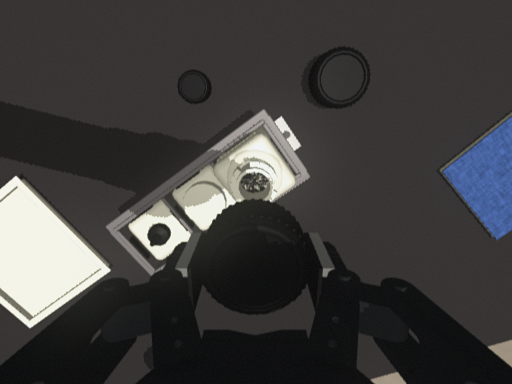

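The scene view shows the bottle standing open in its cell with the neck at (238,280). The wrist view shows the cap held between the pads at (250,258). Next is the tray.

Run:
```python
from h import *
robot.move_straight([.49,-.147,.28],vel=.2,attitude=[np.pi,0,.5])
f=robot.grab_frame("wrist"); cv2.imwrite("pics/w4.png",f["image"][:,:,::-1]); print(proj(f,[.49,-.147,.005]))
s=robot.sense(); print(s["t"],s["tcp_pos"].round(4),s["wrist_force"].round(2))
f=robot.grab_frame("scene"); im=f["image"]
t=(im.min(-1)>150).astype(np.uint8); t[:225]=0; t[:,230:]=0; t[325:]=0
ct=max(cv2.findContours(t,cv2.RETR_EXTERNAL,cv2.CHAIN_APPROX_NONE)[0],key=cv2.contourArea)
h=cv2.convexHull(ct); ap=cv2.approxPolyDP(h,6,True)[:,0]; w=np.array([ray(f,a,b,.012) for a,b in ap]); print(ap.tolist(),w[:,:2].round(3).tolist(),w.mean(0))
cv2.imwrite("pics/s4.png",im[:,:,::-1])
```

```text
(np.float64(253.88471312315863), np.float64(156.74081964254574))
25.6917 [ 0.4901 -0.1461  0.2801] [ 0.13 -0.15 -0.68]
[[145, 230], [221, 250], [184, 319], [101, 293]] [[0.371, -0.079], [0.557, -0.03], [0.607, -0.216], [0.423, -0.264]] [ 0.48955686 -0.14729174  0.012     ]
```

View pics/w4.png

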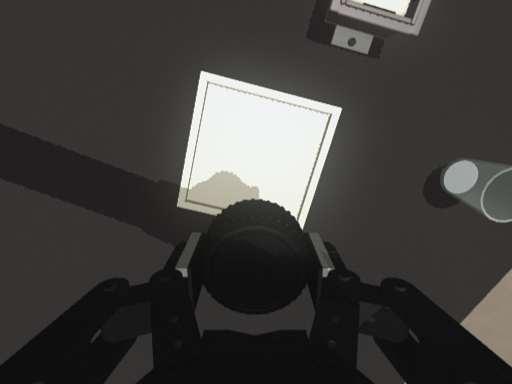

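View pics/s4.png

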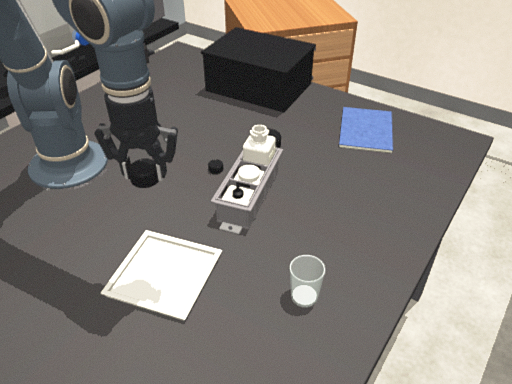

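The tray centre agrees in both views at (0.490, -0.147), and the cap is held above it.

Run:
```python
from h import *
robot.move_straight([.49,-.147,.035],vel=.15); robot.sleep(.1)
f0,s=F(5); print(s["t"],s["tcp_pos"].round(4),f0[:3].round(2))
print(robot.move_straight([.49,-.147,.011],vel=.012,contact_N=2.5))
f,s=F(5); print(s["t"],s["tcp_pos"].round(4),(f-f0)[:3].round(2),f[3:].round(2))
f=robot.grab_frame("scene"); cv2.imwrite("pics/s5.png",cv2.resize(f["image"][200:340,80:280],(800,560),interpolation=cv2.INTER_CUBIC)[:,:,::-1])
```

```text
27.7083 [ 0.4903 -0.1472  0.0355] [ 0.3   0.17 -0.4 ]
True
29.1667 [ 0.49  -0.147  0.017] [-0.51 -0.07  5.85] [-0.08  0.15 -0.02]
```

View pics/s5.png

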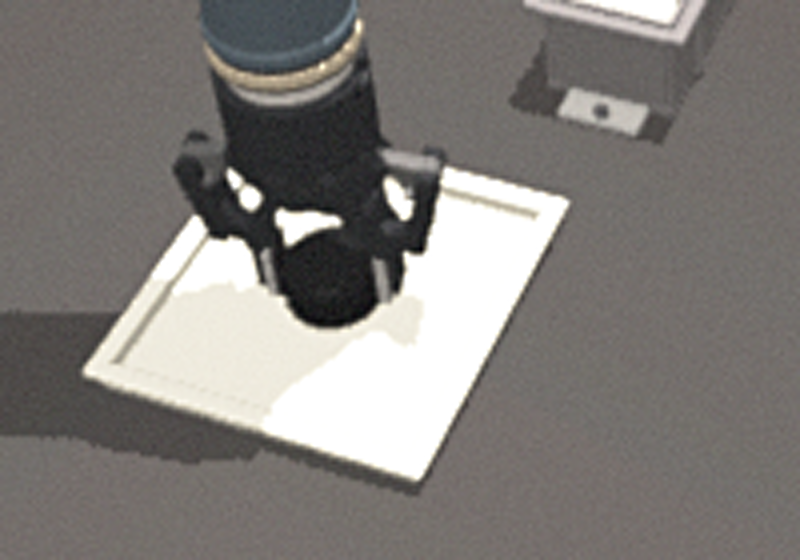

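Contact came at 0.017 m, the height expected for the cap's lower edge on the tray floor. I'll ease off and release.

Run:
```python
from h import *
robot.move_straight([.49,-.147,.0165],vel=.01)
f,s=F(4); print(s["tcp_pos"].round(4),f[:3].round(2))
robot.grip(0.60,strength=20); robot.sleep(.1); robot.grip(0.68)
f,s=F(4); print(s["tcp_pos"].round(4),f[:3].round(2),s["opening"])
robot.grip(1.0); robot.sleep(.2)
robot.move_straight([.49,-.147,.07],vel=.05); robot.move_straight([.49,-.147,.28],vel=.15)
robot.move_straight([.42,-.36,.30],vel=.2); robot.sleep(.4)
s=robot.sense(); print(s["t"])
f=robot.grab_frame("scene"); cv2.imwrite("pics/s6.png",f["image"][:,:,::-1])
f=robot.grab_frame("top"); cv2.imwrite("pics/t6.png",f["image"][:,:,::-1])
W=cloud(f); z=W[...,2]; m=(abs(W[...,0]-.49)<.07)&(abs(W[...,1]+.147)<.07)&(f["image"].max(-1)<110)&(z>.025); p=W[m]
print("cap",m.sum(),p.mean(0),np.percentile(p[:,2],[5,50,95]))
b=(z>.11)&(z<.19)&(abs(W[...,0]-.474)<.06)&(abs(W[...,1]-.247)<.06); p=W[b]; print("bottle",b.sum(),p.mean(0),np.percentile(p[:,2],[5,50,95,99]))
```

```text
[ 0.49   -0.147   0.0169] [-1.16  0.33  6.53]
[ 0.4898 -0.147   0.0163] [-0.02 -0.19 -0.12] 0.6794689010802474
35.1833
cap 348 [ 0.4887336  -0.14383684  0.03243178] [0.02917565 0.03256841 0.03517992]
bottle 1051 [0.47326892 0.24326652 0.12679643] [0.11267746 0.12048861 0.15403696 0.1559879 ]
```

View pics/s6.png

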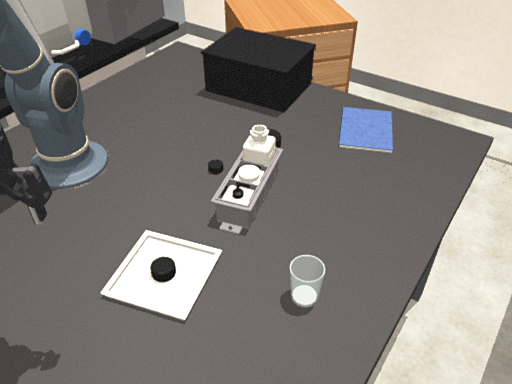

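View pics/t6.png

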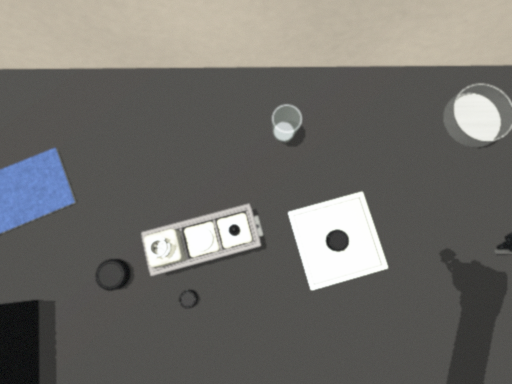

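The cap lies top up in the middle of the tray, at (338,240) in the top view and (163,269) in the scene view. The bottle stands open at (160,246) in the top view. The jar, dropper bottle and beaker are where they were, and the arm is clear.

Run:
```python
from plant import robot
robot.close_job(); print("done")
```

```text
the job is handed in; nothing more can be done
done
```

I opened the tall bottle, set its cap down top up near the middle of the white tray, and handed the job in. It took about 35 s of the 70 s allowed; no verdict is reported.

- **Pressing:** the bottle first slid about 9 mm down onto its cell floor. The cap then went down about 3.7 mm at 15–16 N, short of the 17 N hard stop.
- **Turning:** I turned it 0.95 rad anticlockwise under that press. The twist stayed around 0.1 N m, and the end stop was never reached.
- **Lifting:** the cap came straight off with only about its own weight on the wrist (brief peak about 1 N).
- **Setting down:** it touched the tray at the expected height. I had asked the arm to stop at 2.5 N, but the press reached about 6.5 N before I let go.

**Last checks:** the final pictures show the cap's top at about 0.033 m and its centre within about 4 mm of the tray centre. The bottle is open, with its rim at about 0.155 m, which means it is seated on the cell floor. The jar, dropper bottle and beaker are in their original places, and the robot touches nothing.

**Disagreement:** the first camera estimates of the cap's position differed by about 4 mm between the top and wrist views. I used a value between them, and sideways forces stayed under about 3 N.

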